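Slide the pusher into the soap cutter and push the loaf home

TASK

Fit the loose pusher into the soap cutter: its foot only goes into the slot from the open end, push plate towards the soap. Then slide it along so that it pushes the soap loaf squarely up against the white end fence, press the loaf home there with a firm but gentle push that does not squash it, and let go, leaving the pusher in the slot against the loaf. Do not touch the soap with the gripper and leave everything else on the table alone.

Things in the scene. Friction and masses are not known exactly. Their poses are not given: they have to be found in the camera images.
- bed: soap cutter bed, fixed, red, 400 x 130 mm. Origin: centre of its underside, on the table; +x along the slot from open end to closed end, z up. Steel base plate 8 mm thick; from x = -210 to -110 mm it lies bare: a landing level with the channel floor (z = 8 mm). Low guides on the deck at |y| = 52 to 60 mm, top z = 44 mm. Closed at x = 190 mm by a red block; two posts there reach z = 113 mm.
- slot_mouth (a point): open end of the T-channel, mid-width on its floor (x = -110, y = 0, z = 8 mm in the bed's frame); axes as the bed's. The channel runs from here to x = +190 mm: 36 mm wide, 12 mm high, covered by two lips 8 mm thick (bed z = 20 to 28 mm, the deck's top) that leave a slot 16 mm wide between them.
- pusher: loose pusher, about 0.4 kg, standing upright on its steel foot. Origin: centre of the foot's underside, z up, +x towards the push plate. Foot 70 (x) x 33 (y) x 9 mm, corners rounded to 6 mm. Neck 56 x 12 mm, up to z = 25 mm. White body 66 x 56 mm, z = 24 to 34 mm. White push plate 70 mm wide, z = 24 to 80 mm, its flat face at x = +35 mm.
- pusher_handle (a point): grip point in the pusher's dark wooden upright handle (x = -6, y = 0, z = 106 mm in the pusher's frame; axes as the pusher's). Handle 28 (x) x 40 (y) mm, top at z = 128 mm; it can be gripped from above, either way across, with fingertips down to z = 85 mm.
- loaf: lime-yellow soap loaf 110 (x) x 74 (y) x 55 mm, about 0.5 kg, loose on the bed's deck across the slot, slightly askew. Origin: centre of its underside; +x roughly along the bed's +x. It slides with 1 to 5 N of friction. Pressed home against the fence it wants about 10 N (less than 6 N is not home) and is squashed by more than 40 N from the push plate, knocks included: run up to it at 20 mm/s or less.
- loaf_front (a point): middle of the loaf's end face towards the fence (x = +55 mm, z = 27.5 mm in the loaf's frame)
- loaf_rear (a point): middle of the loaf's end face towards the pusher (x = -55 mm, z = 27.5 mm in the loaf's frame)
- fence: end fence on the deck at the closed end; axes as the bed's. Origin: underside centre of its fixed clamp block, on the deck. The block carries on two rods, on the loaf's side, an upright white plate 100 mm wide and 55 mm high, rigidly clamped square to the bed. The plate's face towards the loaf stands anywhere from 27 to 82 mm before the origin (towards -x): this setting is not reported; see it or feel it.
- bottle: amber bottle, 54 mm wide, 125 mm high, loose bystander; origin at the centre of its underside
- puck: stone-grey round soap, 68 mm wide, 38 mm high, loose bystander; origin at the centre of its underside
- puck2: another round soap like it, loose bystander
- bar1: tan soap bar on the red board behind the cutter, under the grey bar, bystander
- bar2: grey soap bar lying on the tan bar, bystander
- slab: mustard soap slab on the red board, bystander
- scraper: spatula lying on the table past the cutter's closed end, bystander
Not all that is in view belongs to the job. What is shaped like the pusher but purple is not meant. Leave any blue look-alike of the loaf alone.

How it is judged:
By the outcome, as a careful person would: the job done as asked, in the order asked, and still so for the second after the job is handed in, with the robot touching nothing.
It also fails if it takes over 51 s, if anything falls off the work surface, if the arm or the gripper's body presses on something with over 40 N, if the wrist force passes 120 N, or if a joint passes its speed limit or range.

ROBOT

A 6-joint arm with a two-finger parallel gripper is mounted at the origin on the work surface. World frame = base frame: x ahead of the robot, y to its left, z up, the work surface at z = 0. Lengths are in m, angles in rad, forces in N, time in s.
With the tool pointing down it reaches from about 0.15 to 0.775 m from the base axis. Payload 6.1 kg.
Tool frame: the origin (TCP) lies at the very end of the fingers, on their centre line; the grasp point (between the pads) lies 19 mm behind it; z points along the fingers, y is the line along which they close (so a half turn about z gives the same grasp; the last joint's range is limited). The gripper opens to 85 mm and grips with 20 to 120 N. Pads are 22 mm wide; open, the fingers measure 114 mm over their backs; the gripper's body (76 mm by 85 mm) begins 54 mm behind the grasp point. The pads swing forward as they close: fully open they stand 13 mm farther back than shut.
Start: joints at [1.191, 0.126, -0.04, 1.405, 0, 1.571], TCP at [0.195, 0.488, 0.231] pointing down, gripper open.
Joint ranges: [-2.72, 2.72], [-0.95, 1.95], [-1.27, 1.35], [-1.78, 2.02], [-1.46, 1.47], [-3.14, 3.14]. Speed limits (rad/s): [2.39, 2.39, 3.01, 3.14, 3.14, 3.14].

INTERFACE

Orientations are given as a unit quaternion [x, y, z, w].
In Python, from cell import manip gives the robot as it stands. The module is installed in compiled form; this text tells all that it offers.
- The arm moves only by the tool drive_tool, never from a script. Its argument "increments" is a list of rows, each an object of numbers: "hand": the finger opening in mm, from 0 to 85.4; "tx", "ty", "tz": the shift along the tool's x, y, z in mm; "yaw": the turn about the tool's z in degrees. In form: [{"hand": .., "tx": .., "ty": .., "tz": .., "yaw": ..}, ...]. A call has 1 to 12 rows; each row is the pose to reach, as a shift and turn from the pose commanded when the call began, along the tool's axes at that moment; what a row does not reach only later rows make up. A row lasts 1/12 s, in which the tool goes at most 41.7 mm and 7.16 degrees, less where a joint would pass 70% of its speed; a pose out of reach is approached as far as the arm can. A call with a gripper value outside its range is refused whole. The fingers move at their own pace and stop on an object; the grip force is fixed at half the most. Time passes only in rows, so rows that repeat a pose let the fingers close. It gives the time, the measured TCP pose, the force, the opening and the grip force at its end, in the units of the state.
- manip.observe(): the state, without advancing time (a new reading comes with each control period).
- manip.get_image(name): name is "scene" or "top" or "wrist"; returns a dict with "image" (384x512x3 uint8, red, green, blue), "K" (3x3 intrinsics, pixels), "rvec" (rotation vector, rad) and "tvec" (3), from world to camera coordinates, as OpenCV has them. Camera axes: x right, y down, z forward; pixel columns grow to the right and rows downward; lengths in m; the calibration is good to about 2 mm. A picture is of the moment at which its call begins. There is no depth.
- manip.hand_in(): hands the job in; it is judged then, once.
Trained networks look in a picture, given as the dict that the camera call returned (one of the last four; its "shot" number tells which), for a name from the list of things; names that differ only in an ending like _2 or _b are one class to them, and where a whole thing is asked for, a point or a joint stands for the part that bears it (a point fixed in the world has none). Each returns a list of dicts, best first, with "confidence" (0 to 1); they miss things now and then, are a little off and sometimes report something else, mostly with a low value. They report only what shows in the picture. A call takes as long as a camera call. They do not tell look-alikes from the thing itself.
- manip.spot_in(name, picture): "centre" ([column, row] in pixels, amid what is visible of it).
- manip.silhouettes(name, picture): "mask" (384x512 bool, what is visible of it) and "centre" ([column, row] in pixels, amid what is visible of it).
The state is a dict: "clock": time; "joint_positions": joint angles; "qd": joint speeds; "effort": joint torques, N m; "tcp_pos": TCP position; "tcp_rot": TCP orientation; "contact_force": force on the tool from outside, world axes, zero at the start; "moment": the same for the moment, N m; "width": finger opening in m; "grip_force": force on a finger pad.
Only numpy, scipy, OpenCV 4.12 (cv2) and the standard library are available. Lean on these libraries where they do the work, as an engineer would, in place of code of your own. Each camera call takes 0.05 s, during which the arm holds its last target. There are 200 camera calls.

## Working session

There is one attempt and no reset: what is moved stays moved. The work goes in short steps, Python scripts to look and compute and a tool call to move; the robot and the scene stay as the last step left them, time stands still between calls to the robot, and variables do not carry over. Pictures are saved under pics/ and viewed, at most 10 in all, crops included, and the job is handed in when it is done.

Besides the shell and the picture viewer there is one more tool, called after ">>>" by a JSON object that holds its "name" and its "arguments", one argument or row to a line. drive_tool: Moves the arm, as the interface text tells. Its arguments: {"type":"object","properties":{"increments":{"type":"array","items":{"type":"object","properties":{"hand":{"type":"number"},"tx":{"type":"number"},"ty":{"type":"number"},"tz":{"type":"number"},"yaw":{"type":"number"}}}}},"required":["increments"]}

```bash
mkdir -p pics; cat > h.py <<'E'
import numpy as np, cv2
from cell import manip
def cam(p):
    R=cv2.Rodrigues(np.array(p["rvec"],float))[0]; return np.array(p["K"],float),R,np.array(p["tvec"],float).ravel()
def w(p,uv,z):
    K,R,t=cam(p); d=R.T@np.linalg.solve(K,[uv[0],uv[1],1.]); c=-R.T@t
    return c+d*(z-c[2])/d[2]
def px(p,X):
    return cv2.projectPoints(np.array(X,float).reshape(-1,3),np.array(p["rvec"],float),np.array(p["tvec"],float),np.array(p["K"],float),None)[0].reshape(-1,2)
def save(p,n,crop=None,s=1):
    im=p["image"][:,:,::-1]
    if crop: im=im[crop[1]:crop[3],crop[0]:crop[2]]
    cv2.imwrite("pics/"+n,cv2.resize(im,None,fx=s,fy=s,interpolation=cv2.INTER_CUBIC))
E
python3 - <<'E'
from h import *
o=manip.observe();print(o["tcp_pos"],o["tcp_rot"],o["clock"])
t=manip.get_image("top");s=manip.get_image("scene")
im=np.vstack([t["image"],s["image"]])[:,:,::-1]
cv2.imwrite("pics/a.png",cv2.resize(t["image"][:,:,::-1],(768,576),interpolation=cv2.INTER_CUBIC));cv2.imwrite("pics/b.png",cv2.resize(s["image"][:,:,::-1],(768,576),interpolation=cv2.INTER_CUBIC))
for p,pn in((t,"top"),(s,"scene")):
  print(pn,"cam",(-cam(p)[1].T@cam(p)[2]).round(3))
  for n in["bed","pusher","pusher_handle","loaf","fence","slot_mouth","bottle","puck"]:
    for d in manip.spot_in(n,p)[:3]: print(n,np.round(d["centre"],1),round(d["confidence"],2),w(p,d["centre"],0.03).round(3))
E
```

```text
[0.19448446 0.48719391 0.23054664] [ 1.88762614e-01  9.82022434e-01 -7.67969244e-04 -1.55619556e-04] 0.0
top cam [ 0.459 -0.024  1.184]
bed [255.1 199. ] 0.91 [ 0.538 -0.011  0.03 ]
bed [106.2 150.5] 0.2 [0.663 0.411 0.03 ]
pusher [361.4 162.9] 0.66 [ 0.647 -0.305  0.03 ]
pusher [413.6 187.6] 0.6 [ 0.581 -0.451  0.03 ]
pusher [259.7 199. ] 0.33 [ 0.538 -0.024  0.03 ]
pusher_handle [364.2 164.5] 0.84 [ 0.643 -0.313  0.03 ]
pusher_handle [409.9 186.8] 0.83 [ 0.583 -0.441  0.03 ]
loaf [237. 202.] 0.81 [0.528 0.039 0.03 ]
loaf [185.1 282.2] 0.71 [0.305 0.174 0.03 ]
fence [175.2 212.7] 0.8 [0.494 0.209 0.03 ]
fence [189.6 114.6] 0.66 [0.772 0.181 0.03 ]
slot_mouth [257.5 197.5] 0.73 [ 0.542 -0.017  0.03 ]
slot_mouth [238.7 199. ] 0.61 [0.537 0.035 0.03 ]
bottle [378.3 227.6] 0.58 [ 0.468 -0.353  0.03 ]
puck [274.4 123. ] 0.92 [ 0.754 -0.06   0.03 ]
puck [337.7 124.9] 0.69 [ 0.753 -0.238  0.03 ]
puck [257.5 201.1] 0.33 [ 0.532 -0.018  0.03 ]
scene cam [ 1.3   -0.359  0.652]
bed [239.6 218.8] 0.65 [ 0.572 -0.044  0.03 ]
pusher [137.2 261. ] 0.83 [ 0.619 -0.311  0.03 ]
pusher [ 69.8 260.6] 0.7 [ 0.558 -0.445  0.03 ]
pusher_handle [138.9 256.7] 0.75 [ 0.607 -0.304  0.03 ]
pusher_handle [ 70.1 261. ] 0.63 [ 0.559 -0.444  0.03 ]
loaf [266.3 153.8] 0.83 [0.293 0.173 0.03 ]
loaf [261.6 193.5] 0.56 [0.493 0.057 0.03 ]
fence [305.2 175.2] 0.71 [0.458 0.22  0.03 ]
fence [361.9 245.7] 0.41 [0.782 0.178 0.03 ]
slot_mouth [238.9 214. ] 0.67 [ 0.553 -0.038  0.03 ]
bottle [105.7 219.3] 0.89 [ 0.438 -0.352  0.03 ]
bottle [259.7 190.9] 0.57 [0.479 0.058 0.03 ]
puck [267.6 274.2] 0.89 [ 0.773 -0.066  0.03 ]
puck [187.4 294.6] 0.73 [ 0.756 -0.239  0.03 ]
```

View pics/a.png

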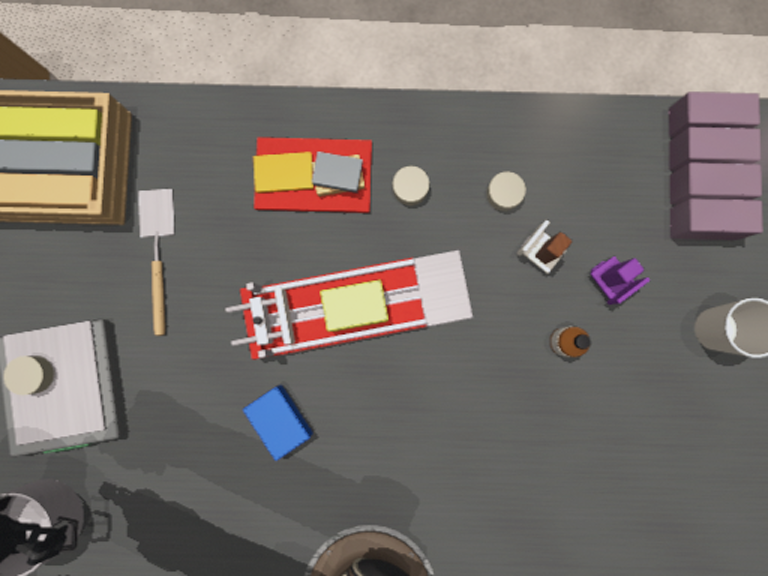

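View pics/b.png

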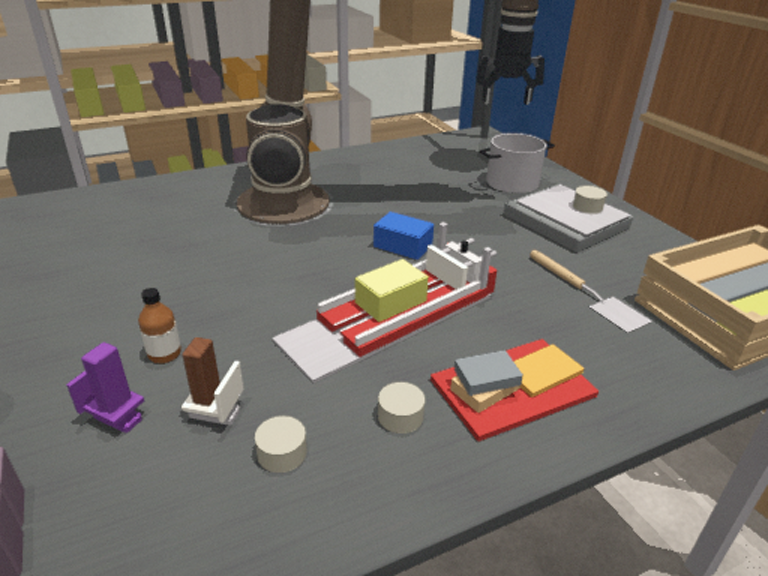

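The white pusher with the brown handle is at top pixel (363,165), plate facing up-left. The purple look-alike is at (413,187) and is not the one. The yellow loaf is at (237,202), and the blue look-alike at (185,282). The bed's landing is at about (297,193), and the fence is at the left, about (187,210).

```bash
python3 - <<'E'
from h import *
t=manip.get_image("top")
np.savez("t.npz",**{k:np.array(v) for k,v in t.items()})
save(t,"c.png",(148,140,398,245),3.2)
E
```

```text
(no output)
```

View pics/c.png

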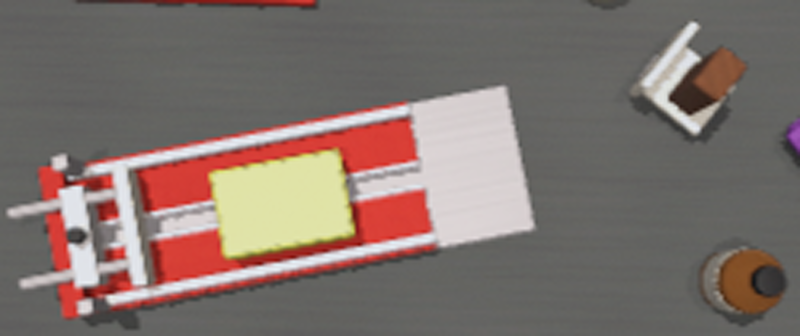

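```bash
python3 - <<'E'
from h import *
from scipy.optimize import least_squares
d=np.load("t.npz",allow_pickle=True);p={k:d[k] for k in d}
f=lambda a:np.array(a,float)/3.2+[148,140]-0.35
def T(q,L):
    c,s=np.cos(q[2]),np.sin(q[2]);L=np.array(L,float)/1000
    return np.c_[q[0]+c*L[:,0]-s*L[:,1],q[1]+s*L[:,0]+c*L[:,1],L[:,2]]
def fit(L,P,q0):
    r=least_squares(lambda q:(px(p,T(q,L))-P).ravel(),q0);print(r.x[:2].round(4),np.degrees(r.x[2]).round(2),"res",r.fun.reshape(-1,2).round(1).tolist());return r.x
b=fit([[-210,-65,8],[-210,65,8],[-110,-65,28],[-110,65,28],[-110,-8,28],[-110,8,28]],f([[507,86],[534,230],[410,103],[437,247],[419,164],[424,187]]),[.53,0,1.7])
l=fit([[55,-37,83],[-55,-37,83],[-55,37,83],[55,37,83]],f([[210,172],[339,150],[354,235],[224,258]]),[.53,0.03,1.7])
h=fit([[35,-35,80],[35,35,80],[-35+2,28,34]],f([[690,22],[635,88],[700,137]]),[.64,-.31,.9])
c,s=np.cos(b[2]),np.sin(b[2])
for nm,a,z in(("fence",[133,164],.083),("fence",[150,282],.083)):
    v=w(p,f(a),z)[:2]-b[:2];print(nm,c*v[0]+s*v[1],-s*v[0]+c*v[1])
print("handle",T(h,[[-6,0,106]]),px(p,T(h,[[-6,0,128]])),w(p,f([728,68]),.128))
v=l[:2]-b[:2];print("loaf in bed",c*v[0]+s*v[1],-s*v[0]+c*v[1],"slot mouth",T(b,[[-110,0,8]]))
E
```

```text
[0.5294 0.0321] 102.03 res [[2.3, -0.2], [2.7, -0.4], [-1.7, -0.1], [-1.4, 0.6], [-0.7, 0.8], [-1.2, -0.8]]
[0.5216 0.0396] 101.38 res [[-0.3, -0.3], [0.2, -0.5], [0.3, 0.4], [-0.2, 0.4]]
[ 0.6342 -0.3051] 54.55 res [[-0.5, 0.1], [1.4, 0.1], [-1.0, -0.2]]
fence 0.12454560663723238 -0.048897522186351086
fence 0.12718829687456523 0.04983731366847584
handle [[ 0.63076354 -0.3099668   0.106     ]] [[372.50813567 163.27161837]] [ 0.63707527 -0.31671347  0.128     ]
loaf in bed 0.008981596517970702 0.006057045992411376 slot mouth [[ 0.55235774 -0.0755203   0.008     ]]
```

>>> {"name": "drive_tool", "arguments": {
  "increments": [
    {"tx": -30,"ty": -25,"yaw": 4.5,"hand": 85},
    {"tx": -62,"ty": -51,"yaw": 9,"hand": 85},
    {"tx": -94,"ty": -77,"yaw": 14,"hand": 85},
    {"tx": -126,"ty": -104,"yaw": 19,"hand": 85},
    {"tx": -158,"ty": -130,"yaw": 24,"hand": 85},
    {"tx": -190,"ty": -156,"yaw": 29,"hand": 85},
    {"tx": -222,"ty": -183,"yaw": 34,"hand": 85},
    {"tx": -254,"ty": -209,"yaw": 39,"hand": 85},
    {"tx": -286,"ty": -235,"yaw": 44,"hand": 85},
    {"tx": -318,"ty": -262,"yaw": 48,"hand": 85},
    {"tx": -345,"ty": -284,"yaw": 52,"hand": 85},
    {"tx": -353,"ty": -290,"yaw": 52,"hand": 85}
  ]
}}

```text
invalid input at $.increments[0]: expected keys hand, tx, ty, tz, yaw
```

```bash
cat >> h.py <<'E'
from scipy.spatial.transform import Rotation as Ro
def go(xyz,az):  # world tcp goal (m), tool-y azimuth deg -> increments
    o=manip.observe();R=Ro.from_quat(o["tcp_rot"]).as_matrix();p=np.array(o["tcp_pos"])
    a=np.degrees(np.arctan2(R[1,1],R[0,1]));dy=-((az-a+180)%360-180)
    print("clk",o["clock"],"tcp",p.round(4),"az",a.round(2),"F",np.round(o["contact_force"],1),"w",round(o["width"],4),"-> t",(R.T@(np.array(xyz)-p)*1000).round(1),"yaw",dy.round(2))
E
python3 -c "
from h import *
go([.63,-.30,.25],-35.5)"
```

```text
clk 0.95 tcp [0.1946 0.4876 0.2313] az 68.24 F [0.  0.3 0.6] w 0.0853 -> t [-696.3 -570.1  -18.7] yaw 103.74
```

>>> {"name": "drive_tool", "arguments": {
  "increments": [
    {"tx": -30,"ty": -25,"tz": 0,"yaw": 4.5,"hand": 85},
    {"tx": -62,"ty": -51,"tz": 0,"yaw": 9,"hand": 85},
    {"tx": -94,"ty": -77,"tz": 0,"yaw": 14,"hand": 85},
    {"tx": -126,"ty": -104,"tz": 0,"yaw": 19,"hand": 85},
    {"tx": -158,"ty": -130,"tz": 0,"yaw": 24,"hand": 85},
    {"tx": -190,"ty": -156,"tz": 0,"yaw": 29,"hand": 85},
    {"tx": -222,"ty": -183,"tz": 0,"yaw": 34,"hand": 85},
    {"tx": -254,"ty": -209,"tz": 0,"yaw": 39,"hand": 85},
    {"tx": -286,"ty": -235,"tz": 0,"yaw": 44,"hand": 85},
    {"tx": -318,"ty": -262,"tz": 0,"yaw": 48,"hand": 85},
    {"tx": -345,"ty": -284,"tz": 0,"yaw": 52,"hand": 85},
    {"tx": -353,"ty": -290,"tz": 0,"yaw": 52,"hand": 85}
  ]
}}

```text
clock: 1.95
tcp_pos: [0.4166, 0.0837, 0.2313]
tcp_rot: [0.603, 0.798, -0.0, 0.001]
contact_force: [-0.5, 0.0, -0.4]
width: 0.085
grip_force: 0.0
```

```bash
python3 -c "
from h import *
go([.615,-.295,.25],-35.5)"
```

```text
clk 1.95 tcp [0.4166 0.0837 0.2313] az 15.81 F [-0.5  0.  -0.4] w 0.085 -> t [-418.5   87.7  -18. ] yaw 51.31
```

>>> {"name": "drive_tool", "arguments": {
  "increments": [
    {"tx": -38,"ty": 8,"tz": -2,"yaw": 5,"hand": 85},
    {"tx": -76,"ty": 16,"tz": -4,"yaw": 10,"hand": 85},
    {"tx": -114,"ty": 24,"tz": -6,"yaw": 15,"hand": 85},
    {"tx": -152,"ty": 32,"tz": -8,"yaw": 20,"hand": 85},
    {"tx": -190,"ty": 40,"tz": -10,"yaw": 25,"hand": 85},
    {"tx": -228,"ty": 48,"tz": -12,"yaw": 30,"hand": 85},
    {"tx": -266,"ty": 56,"tz": -14,"yaw": 35,"hand": 85},
    {"tx": -304,"ty": 64,"tz": -16,"yaw": 40,"hand": 85},
    {"tx": -342,"ty": 72,"tz": -18,"yaw": 45,"hand": 85},
    {"tx": -380,"ty": 80,"tz": -18,"yaw": 49,"hand": 85},
    {"tx": -410,"ty": 86,"tz": -18,"yaw": 51,"hand": 85},
    {"tx": -418,"ty": 88,"tz": -18,"yaw": 51,"hand": 85}
  ]
}}

```text
clock: 2.95
tcp_pos: [0.6177, -0.2929, 0.2472]
tcp_rot: [0.887, 0.462, -0.001, -0.0]
contact_force: [-1.5, 1.1, -1.1]
width: 0.085
grip_force: 0.0
```

```bash
python3 - <<'E'
from h import *
go([.634,-.313,.16],-35.5)
p=manip.get_image("wrist");np.savez("w1.npz",**{k:np.array(v) for k,v in p.items()})
K,R,t=cam(p);print((-R.T@t).round(3),R[2].round(2))
save(p,"d.png",None,1.5)
E
```

```text
clk 2.95 tcp [ 0.6177 -0.2929  0.2472] az -34.96 F [-1.5  1.1 -1.1] w 0.085 -> t [-7.  25.  87.1] yaw 0.54
[ 0.658 -0.233  0.39 ] [-0.16 -0.23 -0.96]
```

View pics/d.png

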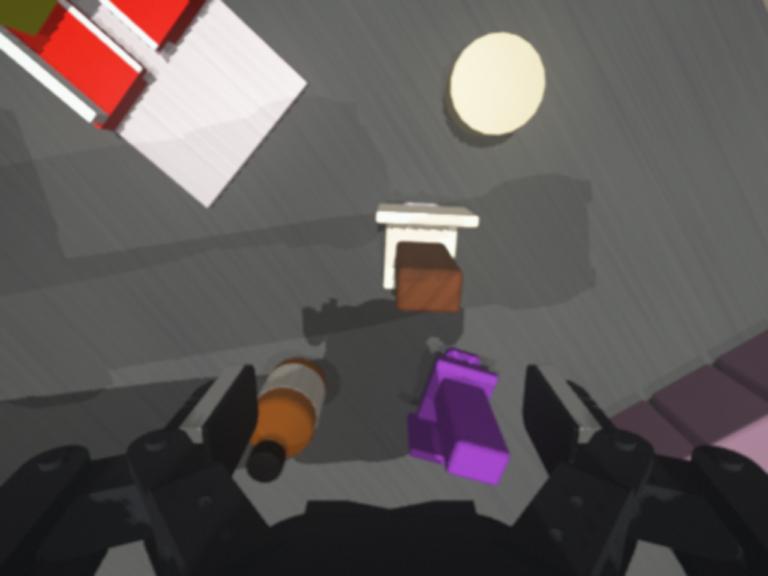

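```bash
python3 - <<'E'
from h import *
from scipy.optimize import least_squares
d=np.load("w1.npz",allow_pickle=True);p={k:d[k] for k in d}
f=lambda a:np.array(a,float)/1.5-0.2
def T(q,L):
    c,s=np.cos(q[2]),np.sin(q[2]);L=np.array(L,float)/1000
    return np.c_[q[0]+c*L[:,0]-s*L[:,1],q[1]+s*L[:,0]+c*L[:,1],L[:,2]]
def fit(L,P,q0):
    r=least_squares(lambda q:(px(p,T(q,L))-P).ravel(),q0,loss="soft_l1");print(r.x[:2].round(4),np.degrees(r.x[2]).round(2),"res",(px(p,T(r.x,L))-P).round(1).tolist());return r.x
h=fit([[8,20,128],[8,-20,128],[-20,-20,128],[-20,20,128],[35,35,80],[35,-35,80]],f([[403,269],[460,269],[461,311],[398,309],[377,205],[478,215]]),[.63,-.31,.95])
H=T(h,[[-6,0,106]])[0];print(H)
b=fit([[-210,-65,8],[-210,65,8],[-110,65,8]],f([[307,84],[209,207],[115,132]]),[.53,0.03,1.77])
print(w(p,f([307,84]),.008),w(p,f([209,207]),.008),w(p,f([115,132]),.008),w(p,f([145,70]),.028),w(p,f([160,49]),.028))
go([H[0],H[1],.090],np.degrees(h[2])-90)
E
```

```text
[ 0.6368 -0.3055] 52.34 res [[-3.2, -2.6], [3.6, -0.5], [0.1, 1.2], [-1.5, 0.5], [0.0, 2.6], [1.3, -0.7]]
[ 0.63316356 -0.31023273  0.106     ]
[0.5191 0.0341] 104.74 res [[0.1, -0.1], [2.4, 3.7], [-4.7, -0.9]]
[ 0.63523123 -0.15256152  0.008     ] [ 0.51024867 -0.18033281  0.008     ] [ 0.4881416  -0.09279077  0.008     ] [ 0.54539573 -0.0818282   0.028     ] [ 0.56387345 -0.07790694  0.028     ]
clk 3.0 tcp [ 0.6175 -0.2922  0.2471] az -34.88 F [-1.5 -0.1 -0.4] w 0.085 -> t [ -5.7  23.4 157. ] yaw 2.79
```

>>> {"name": "drive_tool", "arguments": {
  "increments": [
    {"tx": -3,"ty": 12,"tz": 10,"yaw": 1.5,"hand": 85},
    {"tx": -6,"ty": 23,"tz": 30,"yaw": 3,"hand": 85},
    {"tx": -6,"ty": 23,"tz": 60,"yaw": 3,"hand": 85},
    {"tx": -6,"ty": 23,"tz": 90,"yaw": 3,"hand": 85},
    {"tx": -6,"ty": 23,"tz": 120,"yaw": 3,"hand": 85},
    {"tx": -6,"ty": 23,"tz": 140,"yaw": 3,"hand": 85},
    {"tx": -6,"ty": 23,"tz": 150,"yaw": 3,"hand": 85},
    {"tx": -6,"ty": 23,"tz": 157,"yaw": 3,"hand": 85},
    {"tx": -6,"ty": 23,"tz": 157,"yaw": 3,"hand": 30},
    {"tx": -6,"ty": 23,"tz": 157,"yaw": 3,"hand": 30},
    {"tx": -6,"ty": 23,"tz": 157,"yaw": 3,"hand": 30},
    {"tx": -6,"ty": 23,"tz": 157,"yaw": 3,"hand": 30}
  ]
}}

```text
clock: 4.0
tcp_pos: [0.633, -0.3079, 0.0944]
tcp_rot: [0.898, 0.44, 0.001, 0.001]
contact_force: [3.8, -3.4, 0.6]
width: 0.039
grip_force: 61.1
```

>>> {"name": "drive_tool", "arguments": {
  "increments": [
    {"tx": 0,"ty": 0,"tz": 0,"yaw": 0,"hand": 30},
    {"tx": 0,"ty": 0,"tz": 0,"yaw": 0,"hand": 30},
    {"tx": 0,"ty": 0,"tz": 0,"yaw": 0,"hand": 30},
    {"tx": 0,"ty": 0,"tz": 0,"yaw": 0,"hand": 30}
  ]
}}

```text
clock: 4.33
tcp_pos: [0.6331, -0.3081, 0.0944]
tcp_rot: [0.898, 0.44, 0.001, 0.002]
contact_force: [1.4, 0.2, 5.4]
width: 0.0397
grip_force: 62.4
```

```bash
cat >> h.py <<'E'
def T(q,L):
    c,s=np.cos(q[2]),np.sin(q[2]);L=np.array(L,float)/1000
    return np.c_[q[0]+c*L[:,0]-s*L[:,1],q[1]+s*L[:,0]+c*L[:,1],L[:,2]]
E
python3 - <<'E'
from h import *
from scipy.optimize import least_squares
d=np.load("t.npz",allow_pickle=True);p={k:d[k] for k in d}
d=np.load("w1.npz",allow_pickle=True);p2={k:d[k] for k in d}
f=lambda a:np.array(a,float)/3.2+[148,140]-0.35
L=[[-200,-65,8],[-200,65,8],[-110,-65,28],[-110,65,28],[-110,-8,28],[-110,8,28]];P=f([[507,86],[534,230],[410,103],[437,247],[419,164],[424,187]])
L2=[[-200,-65,8],[-200,65,8],[-110,65,8],[-110,8,28]];P2=np.array([[307,84],[209,207],[115,132],[145,70]])/1.5-.2
e=lambda q:np.r_[(px(p,T(q,L))-P).ravel()*2.5,(px(p2,T(q,L2))-P2).ravel()]
r=least_squares(e,[.53,.03,1.78],loss="soft_l1");b=r.x
print(b,np.degrees(b[2]),e(b).reshape(-1,2).round(1).tolist())
np.save("bed.npy",b)
c,s=np.cos(b[2]),np.sin(b[2])
for a in([133,164],[150,282]):
    v=w(p,f(a),.083)[:2]-b[:2];print("fence",c*v[0]+s*v[1])
for a in([210,172],[339,150],[354,235],[224,258]):
    v=w(p,f(a),.083)[:2]-b[:2];print("loaf",c*v[0]+s*v[1],-s*v[0]+c*v[1])
# handle to be above landing: pusher origin at bed x=-165
az=np.degrees(b[2])-90
X=T(b,[[-170-6,0,0]])[0];X[2]=.150;go(X,az)
E
```

```text
[0.52955138 0.02855086 1.78541929] 102.29698999083782 [[-0.3, 0.3], [1.3, -0.2], [-1.4, -0.7], [-0.1, 1.1], [1.4, 1.5], [0.2, -2.4], [0.5, 0.1], [-0.8, 1.0], [0.8, -0.7], [-0.9, -0.9]]
fence 0.12777747561458339
fence 0.13087433915284027
loaf 0.06616481421161806 -0.03156335755626989
loaf -0.042360286207009684 -0.02953224338186828
loaf -0.04139699933480247 0.04208692850807903
loaf 0.06747184894856677 0.040634319590299776
clk 4.3333 tcp [ 0.6331 -0.3081  0.0944] az -37.77 F [1.4 0.2 5.4] w 0.0397 -> t [  89.8 -152.8  -56.1] yaw -50.06
```

>>> {"name": "drive_tool", "arguments": {
  "increments": [
    {"tx": 0,"ty": 0,"tz": -15,"yaw": 0,"hand": 30},
    {"tx": 0,"ty": 0,"tz": -40,"yaw": 0,"hand": 30},
    {"tx": 5,"ty": -8,"tz": -56,"yaw": -5,"hand": 30},
    {"tx": 16,"ty": -26,"tz": -56,"yaw": -11,"hand": 30},
    {"tx": 28,"ty": -48,"tz": -56,"yaw": -17,"hand": 30},
    {"tx": 40,"ty": -70,"tz": -56,"yaw": -23,"hand": 30},
    {"tx": 54,"ty": -92,"tz": -56,"yaw": -29,"hand": 30},
    {"tx": 66,"ty": -114,"tz": -56,"yaw": -35,"hand": 30},
    {"tx": 78,"ty": -134,"tz": -56,"yaw": -41,"hand": 30},
    {"tx": 86,"ty": -147,"tz": -56,"yaw": -46,"hand": 30},
    {"tx": 90,"ty": -153,"tz": -56,"yaw": -50,"hand": 30},
    {"tx": 90,"ty": -153,"tz": -56,"yaw": -50,"hand": 30}
  ]
}}

```text
clock: 5.33
tcp_pos: [0.5648, -0.1409, 0.148]
tcp_rot: [0.626, 0.78, -0.0, -0.001]
contact_force: [0.5, -0.3, -3.5]
width: 0.0393
grip_force: 62.2
```

```bash
python3 - <<'E'
from h import *
b=np.load("bed.npy")
p=manip.get_image("wrist");np.savez("w2.npz",**{k:np.array(v) for k,v in p.items()})
im=p["image"][:,:,::-1].copy();im=cv2.resize(im,None,fx=1.5,fy=1.5,interpolation=cv2.INTER_CUBIC)
for u in px(p,T(b,[[-110,-8,28],[-110,8,28],[-110,-65,28],[-110,65,28],[0,8,28],[0,-8,28],[-200,65,8],[-200,-65,8]])): cv2.circle(im,tuple(int(v) for v in u*1.5),2,(255,0,255),-1)
cv2.imwrite("pics/e.png",im)
X=T(b,[[-166,0,0]])[0];X[2]=.1034;go(X,np.degrees(b[2])-90)
E
```

```text
clk 5.3833 tcp [ 0.5654 -0.1419  0.148 ] az 12.22 F [ 0.2 -0.9 -4.5] w 0.0391 -> t [ 8.1  1.3 44.6] yaw -0.07
```

View pics/e.png

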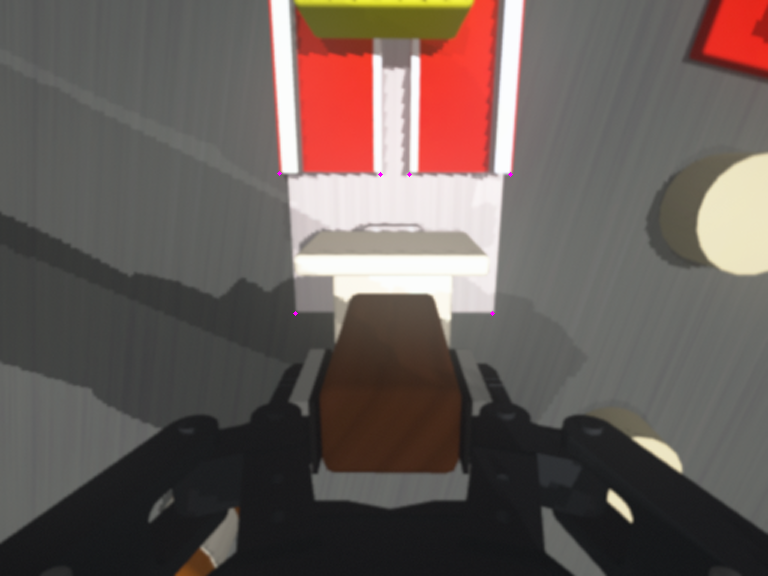

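```bash
python3 - <<'E'
from h import *
b=np.load("bed.npy");d=np.load("w2.npz",allow_pickle=True);p={k:d[k] for k in d}
c,s=np.cos(b[2]),np.sin(b[2])
def bf(X): v=X[:2]-b[:2];return (np.array([c*v[0]+s*v[1],-s*v[0]+c*v[1]])*1000).round(1)
g=lambda u,v,z:bf(w(p,[u/1.5-.2,v/1.5-.2],z))
base=.148-.0944
for n,u,v,z in(("slotL",382,173,.028),("slotR",411,173,.028),("slotL far",382,60,.028),("slotR far",411,60,.028),("guideL",281,173,.044),("guideR",512,173,.044),("plateL",295,255,base+.08),("plateR",488,255,base+.08),("footL",362,228,base+.009),("footR",422,228,base+.009),("handL",321,460,base+.128),("handR",461,460,base+.128)): print(n,g(u,v,z))
print("tcp",bf(np.array(manip.observe()["tcp_pos"])))
E
```

```text
slotL [-109.2    7.5]
slotR [-109.2   -8.8]
slotL far [-51.6   7.4]
slotR far [-51.6  -7.9]
guideL [-108.9   60.5]
guideR [-108.5  -61.4]
plateL [-133.9   36.3]
plateR [-133.7  -31.9]
footL [-135.   17.]
footR [-134.9  -13.3]
handL [-182.6   21.9]
handR [-182.4  -17.6]
tcp [-174.1    1.3]
```

>>> {"name": "drive_tool", "arguments": {
  "increments": [
    {"tx": 3,"ty": 1,"tz": 5,"yaw": 0,"hand": 30},
    {"tx": 8,"ty": 2.3,"tz": 15,"yaw": 0,"hand": 30},
    {"tx": 8,"ty": 2.3,"tz": 28,"yaw": 0,"hand": 30},
    {"tx": 8,"ty": 2.3,"tz": 36,"yaw": 0,"hand": 30},
    {"tx": 8,"ty": 2.3,"tz": 40,"yaw": 0,"hand": 30},
    {"tx": 8,"ty": 2.3,"tz": 42,"yaw": 0,"hand": 30},
    {"tx": 8,"ty": 2.3,"tz": 43,"yaw": 0,"hand": 30},
    {"tx": 8,"ty": 2.3,"tz": 44,"yaw": 0,"hand": 30},
    {"tx": 8,"ty": 2.3,"tz": 44.5,"yaw": 0,"hand": 30},
    {"tx": 8,"ty": 2.3,"tz": 44.5,"yaw": 0,"hand": 30}
  ]
}}

```text
clock: 6.22
tcp_pos: [0.5668, -0.1344, 0.1042]
tcp_rot: [0.628, 0.778, 0.0, 0.0]
contact_force: [-0.1, -0.3, -3.5]
width: 0.0397
grip_force: 62.1
```

```bash
cat >> h.py <<'E'
b=np.load("bed.npy")
def bf(X):
    c,s=np.cos(b[2]),np.sin(b[2]);v=np.array(X)[:2]-b[:2];return (np.array([c*v[0]+s*v[1],-s*v[0]+c*v[1]])*1000).round(1)
def st():
    o=manip.observe();F=np.array(o["contact_force"]);c,s=np.cos(b[2]),np.sin(b[2])
    print(round(o["clock"],2),"bed",bf(o["tcp_pos"]),"z",round(o["tcp_pos"][2]*1000,1),"F bed",(np.array([c*F[0]+s*F[1],-s*F[0]+c*F[1],F[2]])).round(1),"M",np.round(o["moment"],2))
E
python3 - <<'E'
from h import *
st()
p=manip.get_image("wrist")
cv2.imwrite("pics/f.png",cv2.resize(p["image"][90:230,170:350,::-1],None,fx=4,fy=4,interpolation=cv2.INTER_CUBIC))
E
```

```text
6.22 bed [-167.1   -1.7] z 104.2 F bed [-0.3  0.2 -3.5] M [ 0.02 -0.01 -0.02]
```

View pics/f.png

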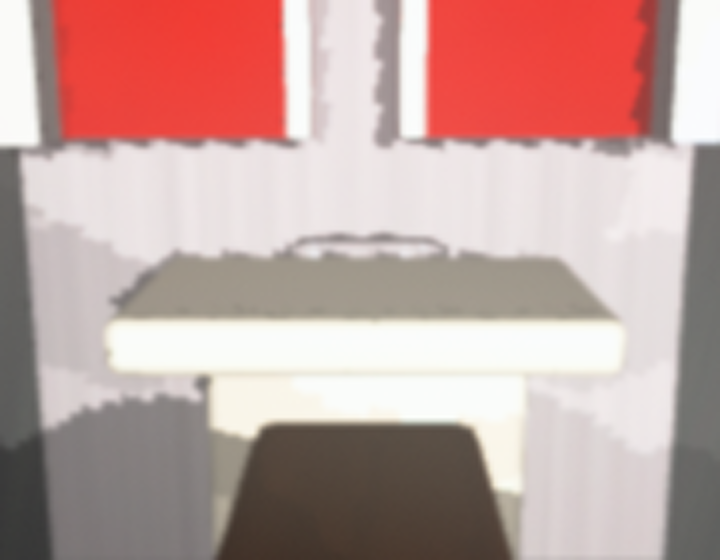

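>>> {"name": "drive_tool", "arguments": {
  "increments": [
    {"tx": 2,"ty": -1,"tz": 0.8,"yaw": 0,"hand": 30},
    {"tx": 5,"ty": -1,"tz": 0.8,"yaw": 0,"hand": 30},
    {"tx": 8,"ty": -1,"tz": 0.8,"yaw": 0,"hand": 30},
    {"tx": 11,"ty": -1,"tz": 0.8,"yaw": 0,"hand": 30},
    {"tx": 13,"ty": -1,"tz": 0.8,"yaw": 0,"hand": 30},
    {"tx": 15,"ty": -1,"tz": 0.8,"yaw": 0,"hand": 30},
    {"tx": 17,"ty": -1,"tz": 0.8,"yaw": 0,"hand": 30},
    {"tx": 19,"ty": -1,"tz": 0.8,"yaw": 0,"hand": 30},
    {"tx": 21,"ty": -1,"tz": 0.8,"yaw": 0,"hand": 30},
    {"tx": 23,"ty": -1,"tz": 0.8,"yaw": 0,"hand": 30},
    {"tx": 25,"ty": -1,"tz": 0.8,"yaw": 0,"hand": 30}
  ]
}}

```text
clock: 7.18
tcp_pos: [0.5602, -0.1098, 0.103]
tcp_rot: [0.628, 0.778, -0.0, -0.0]
contact_force: [-0.8, 0.5, -3.6]
width: 0.0393
grip_force: 62.2
```

```bash
python3 -c "
from h import *
st()"
```

```text
7.18 bed [-141.7   -0.5] z 103.0 F bed [ 0.6  0.7 -3.6] M [-0.01 -0.03  0.02]
```

>>> {"name": "drive_tool", "arguments": {
  "increments": [
    {"tx": 2.5,"ty": 0,"tz": 0,"yaw": 0,"hand": 30},
    {"tx": 5.5,"ty": 0,"tz": 0,"yaw": 0,"hand": 30},
    {"tx": 8.5,"ty": 0,"tz": 0,"yaw": 0,"hand": 30},
    {"tx": 11.5,"ty": 0,"tz": 0,"yaw": 0,"hand": 30},
    {"tx": 14.5,"ty": 0,"tz": 0,"yaw": 0,"hand": 30},
    {"tx": 17.5,"ty": 0,"tz": 0,"yaw": 0,"hand": 30},
    {"tx": 20.5,"ty": 0,"tz": 0,"yaw": 0,"hand": 30},
    {"tx": 23.5,"ty": 0,"tz": 0,"yaw": 0,"hand": 30},
    {"tx": 26.5,"ty": 0,"tz": 0,"yaw": 0,"hand": 30},
    {"tx": 29.5,"ty": 0,"tz": 0,"yaw": 0,"hand": 30},
    {"tx": 32.5,"ty": 0,"tz": 0,"yaw": 0,"hand": 30},
    {"tx": 34,"ty": 0,"tz": 0,"yaw": 0,"hand": 30}
  ]
}}

```text
clock: 8.18
tcp_pos: [0.5529, -0.0764, 0.103]
tcp_rot: [0.628, 0.779, 0.0, -0.0]
contact_force: [1.1, -0.5, -4.6]
width: 0.0392
grip_force: 62.2
```

```bash
python3 - <<'E'
from h import *
st()
p=manip.get_image("wrist");save(p,"g.png",(120,0,400,260),2.2)
go(T(b,[[-50,-0.5,103]])[0],np.degrees(b[2])-90)
E
```

```text
8.18 bed [-107.5   -0.5] z 103.0 F bed [-0.7 -1.  -4.6] M [-0.09 -0.04  0.05]
clk 8.2333 tcp [ 0.5529 -0.0762  0.103 ] az 12.26 F [-0.3  0.2 -3.9] w 0.0392 -> t [57.4 -0.   0. ] yaw -0.03
```

View pics/g.png

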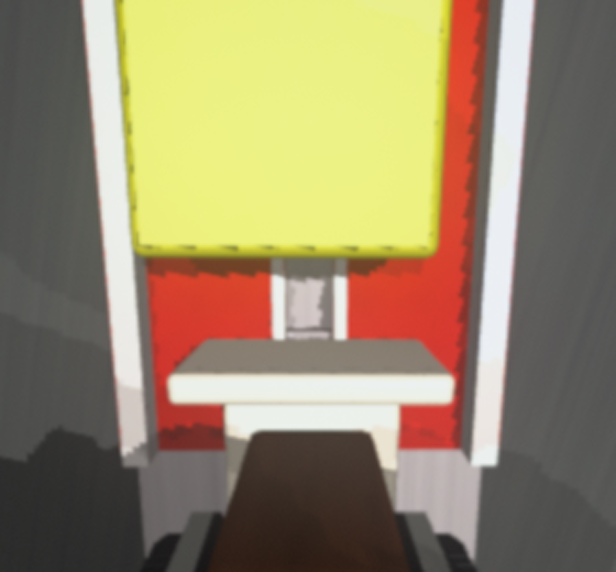

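The foot is in the slot under the lips: its front edge shows between them at about crop (308,330). The plate is square, about 25 mm short of the loaf.

>>> {"name": "drive_tool", "arguments": {
  "increments": [
    {"tx": 2,"ty": 0,"tz": 0,"yaw": 0,"hand": 30},
    {"tx": 4.5,"ty": 0,"tz": 0,"yaw": 0,"hand": 30},
    {"tx": 7,"ty": 0,"tz": 0,"yaw": 0,"hand": 30},
    {"tx": 9,"ty": 0,"tz": 0,"yaw": 0,"hand": 30},
    {"tx": 10.5,"ty": 0,"tz": 0,"yaw": 0,"hand": 30},
    {"tx": 12,"ty": 0,"tz": 0,"yaw": 0,"hand": 30},
    {"tx": 13.4,"ty": 0,"tz": 0,"yaw": 0,"hand": 30},
    {"tx": 14.8,"ty": 0,"tz": 0,"yaw": 0,"hand": 30},
    {"tx": 16.2,"ty": 0,"tz": 0,"yaw": 0,"hand": 30},
    {"tx": 17.6,"ty": 0,"tz": 0,"yaw": 0,"hand": 30},
    {"tx": 19,"ty": 0,"tz": 0,"yaw": 0,"hand": 30},
    {"tx": 20.4,"ty": 0,"tz": 0,"yaw": 0,"hand": 30}
  ]
}}

```text
clock: 9.23
tcp_pos: [0.5487, -0.0568, 0.103]
tcp_rot: [0.628, 0.778, -0.0, -0.0]
contact_force: [-0.0, -0.2, -3.4]
width: 0.0391
grip_force: 62.2
```

>>> {"name": "drive_tool", "arguments": {
  "increments": [
    {"tx": 1.4,"ty": 0,"tz": 0,"yaw": 0,"hand": 30},
    {"tx": 2.8,"ty": 0,"tz": 0,"yaw": 0,"hand": 30},
    {"tx": 4.2,"ty": 0,"tz": 0,"yaw": 0,"hand": 30},
    {"tx": 5.6,"ty": 0,"tz": 0,"yaw": 0,"hand": 30},
    {"tx": 7,"ty": 0,"tz": 0,"yaw": 0,"hand": 30},
    {"tx": 8.4,"ty": 0,"tz": 0,"yaw": 0,"hand": 30},
    {"tx": 9.8,"ty": 0,"tz": 0,"yaw": 0,"hand": 30},
    {"tx": 11.2,"ty": 0,"tz": 0,"yaw": 0,"hand": 30},
    {"tx": 12.6,"ty": 0,"tz": 0,"yaw": 0,"hand": 30},
    {"tx": 14,"ty": 0,"tz": 0,"yaw": 0,"hand": 30},
    {"tx": 15.4,"ty": 0,"tz": 0,"yaw": 0,"hand": 30},
    {"tx": 16.8,"ty": 0,"tz": 0,"yaw": 0,"hand": 30}
  ]
}}

```text
clock: 10.23
tcp_pos: [0.5452, -0.0405, 0.1031]
tcp_rot: [0.628, 0.778, -0.0, 0.0]
contact_force: [1.2, -4.6, -3.8]
width: 0.0391
grip_force: 62.2
```

>>> {"name": "drive_tool", "arguments": {
  "increments": [
    {"tx": 1.4,"ty": 0,"tz": 0,"yaw": 0,"hand": 30},
    {"tx": 2.8,"ty": 0,"tz": 0,"yaw": 0,"hand": 30},
    {"tx": 4.2,"ty": 0,"tz": 0,"yaw": 0,"hand": 30},
    {"tx": 5.6,"ty": 0,"tz": 0,"yaw": 0,"hand": 30},
    {"tx": 7,"ty": 0,"tz": 0,"yaw": 0,"hand": 30},
    {"tx": 8.4,"ty": 0,"tz": 0,"yaw": 0,"hand": 30},
    {"tx": 9.8,"ty": 0,"tz": 0,"yaw": 0,"hand": 30},
    {"tx": 11.2,"ty": 0,"tz": 0,"yaw": 0,"hand": 30},
    {"tx": 12.6,"ty": 0,"tz": 0,"yaw": 0,"hand": 30},
    {"tx": 14,"ty": 0,"tz": 0,"yaw": 0,"hand": 30},
    {"tx": 15.4,"ty": 0,"tz": 0,"yaw": 0,"hand": 30},
    {"tx": 16.8,"ty": 0,"tz": 0,"yaw": 0,"hand": 30}
  ]
}}

```text
clock: 11.23
tcp_pos: [0.5416, -0.0239, 0.103]
tcp_rot: [0.628, 0.778, -0.0, 0.0]
contact_force: [0.5, -4.3, -3.3]
width: 0.039
grip_force: 62.2
```

```bash
python3 -c "
from h import *
st()"
```

```text
11.23 bed [-53.8  -0.6] z 103.0 F bed [-4.3  0.4 -3.3] M [-1.1  -0.28  0.02]
```

>>> {"name": "drive_tool", "arguments": {
  "increments": [
    {"tx": 1.4,"ty": 0,"tz": 0,"yaw": 0,"hand": 30},
    {"tx": 2.8,"ty": 0,"tz": 0,"yaw": 0,"hand": 30},
    {"tx": 4.2,"ty": 0,"tz": 0,"yaw": 0,"hand": 30},
    {"tx": 5.6,"ty": 0,"tz": 0,"yaw": 0,"hand": 30},
    {"tx": 7,"ty": 0,"tz": 0,"yaw": 0,"hand": 30},
    {"tx": 8.4,"ty": 0,"tz": 0,"yaw": 0,"hand": 30},
    {"tx": 9.8,"ty": 0,"tz": 0,"yaw": 0,"hand": 30},
    {"tx": 11.2,"ty": 0,"tz": 0,"yaw": 0,"hand": 30},
    {"tx": 12.6,"ty": 0,"tz": 0,"yaw": 0,"hand": 30},
    {"tx": 14,"ty": 0,"tz": 0,"yaw": 0,"hand": 30},
    {"tx": 15.4,"ty": 0,"tz": 0,"yaw": 0,"hand": 30},
    {"tx": 16.8,"ty": 0,"tz": 0,"yaw": 0,"hand": 30}
  ]
}}

```text
clock: 12.23
tcp_pos: [0.538, -0.0075, 0.1031]
tcp_rot: [0.628, 0.778, -0.0, 0.0]
contact_force: [0.9, -4.7, -3.2]
width: 0.0394
grip_force: 62.2
```

```bash
python3 - <<'E'
from h import *
st()
p=manip.get_image("wrist");save(p,"h.png",(120,0,400,260),2.2)
E
```

```text
12.23 bed [-37.   -0.6] z 103.1 F bed [-4.7  0.1 -3.2] M [-1.14 -0.3   0.01]
```

View pics/h.png

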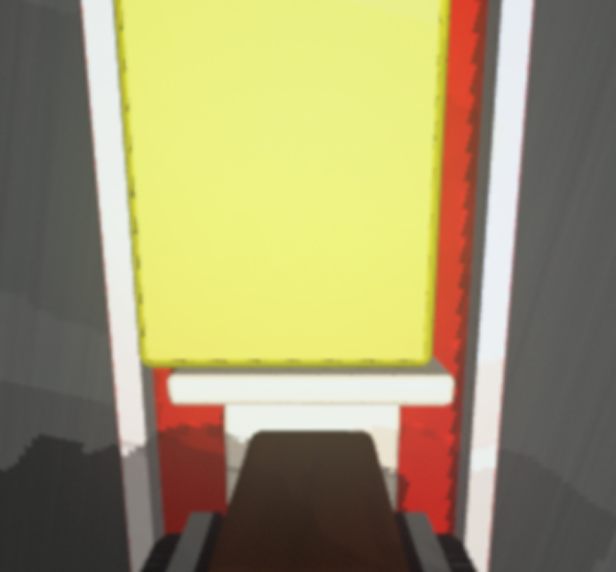

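>>> {"name": "drive_tool", "arguments": {
  "increments": [
    {"tx": 1,"ty": 0,"tz": 0,"yaw": 0,"hand": 30},
    {"tx": 2,"ty": 0,"tz": 0,"yaw": 0,"hand": 30},
    {"tx": 3,"ty": 0,"tz": 0,"yaw": 0,"hand": 30},
    {"tx": 4,"ty": 0,"tz": 0,"yaw": 0,"hand": 30},
    {"tx": 5,"ty": 0,"tz": 0,"yaw": 0,"hand": 30},
    {"tx": 6,"ty": 0,"tz": 0,"yaw": 0,"hand": 30},
    {"tx": 7,"ty": 0,"tz": 0,"yaw": 0,"hand": 30},
    {"tx": 8,"ty": 0,"tz": 0,"yaw": 0,"hand": 30},
    {"tx": 9,"ty": 0,"tz": 0,"yaw": 0,"hand": 30},
    {"tx": 10,"ty": 0,"tz": 0,"yaw": 0,"hand": 30}
  ]
}}

```text
clock: 13.12
tcp_pos: [0.5359, 0.0021, 0.1031]
tcp_rot: [0.628, 0.778, -0.0, 0.0]
contact_force: [1.1, -4.6, -3.4]
width: 0.0392
grip_force: 62.4
```

>>> {"name": "drive_tool", "arguments": {
  "increments": [
    {"tx": 0.4,"ty": 0,"tz": 0,"yaw": 0,"hand": 30},
    {"tx": 0.8,"ty": 0,"tz": 0,"yaw": 0,"hand": 30},
    {"tx": 1.2,"ty": 0,"tz": 0,"yaw": 0,"hand": 30},
    {"tx": 1.6,"ty": 0,"tz": 0,"yaw": 0,"hand": 30},
    {"tx": 2,"ty": 0,"tz": 0,"yaw": 0,"hand": 30}
  ]
}}

```text
clock: 13.53
tcp_pos: [0.5355, 0.004, 0.1031]
tcp_rot: [0.628, 0.778, -0.0, 0.0]
contact_force: [2.0, -5.5, -2.2]
width: 0.0393
grip_force: 62.3
```

>>> {"name": "drive_tool", "arguments": {
  "increments": [
    {"tx": 0.4,"ty": 0,"tz": 0,"yaw": 0,"hand": 30},
    {"tx": 0.8,"ty": 0,"tz": 0,"yaw": 0,"hand": 30},
    {"tx": 1.2,"ty": 0,"tz": 0,"yaw": 0,"hand": 30},
    {"tx": 1.6,"ty": 0,"tz": 0,"yaw": 0,"hand": 30}
  ]
}}

```text
clock: 13.87
tcp_pos: [0.5351, 0.0056, 0.103]
tcp_rot: [0.628, 0.778, -0.0, 0.0]
contact_force: [1.1, -5.9, -2.2]
width: 0.039
grip_force: 62.3
```

>>> {"name": "drive_tool", "arguments": {
  "increments": [
    {"tx": 0.4,"ty": 0,"tz": 0,"yaw": 0,"hand": 30},
    {"tx": 0.8,"ty": 0,"tz": 0,"yaw": 0,"hand": 30},
    {"tx": 0.8,"ty": 0,"tz": 0,"yaw": 0,"hand": 30}
  ]
}}

```text
clock: 14.12
tcp_pos: [0.5349, 0.0065, 0.103]
tcp_rot: [0.628, 0.778, -0.0, 0.0]
contact_force: [0.3, -4.7, -2.3]
width: 0.0394
grip_force: 62.3
```

>>> {"name": "drive_tool", "arguments": {
  "increments": [
    {"tx": 0.4,"ty": 0,"tz": 0,"yaw": 0,"hand": 30},
    {"tx": 0.8,"ty": 0,"tz": 0,"yaw": 0,"hand": 30},
    {"tx": 1.2,"ty": 0,"tz": 0,"yaw": 0,"hand": 30},
    {"tx": 1.6,"ty": 0,"tz": 0,"yaw": 0,"hand": 30}
  ]
}}

```text
clock: 14.45
tcp_pos: [0.5346, 0.0079, 0.103]
tcp_rot: [0.628, 0.778, -0.0, 0.0]
contact_force: [1.0, -5.5, -3.4]
width: 0.0389
grip_force: 62.4
```

>>> {"name": "drive_tool", "arguments": {
  "increments": [
    {"tx": 0.4,"ty": 0,"tz": 0,"yaw": 0,"hand": 30},
    {"tx": 0.8,"ty": 0,"tz": 0,"yaw": 0,"hand": 30},
    {"tx": 1.2,"ty": 0,"tz": 0,"yaw": 0,"hand": 30}
  ]
}}

```text
clock: 14.7
tcp_pos: [0.5344, 0.0091, 0.103]
tcp_rot: [0.628, 0.778, -0.0, 0.0]
contact_force: [0.7, -5.0, -3.1]
width: 0.0393
grip_force: 62.4
```

>>> {"name": "drive_tool", "arguments": {
  "increments": [
    {"tx": 0.4,"ty": 0,"tz": 0,"yaw": 0,"hand": 30},
    {"tx": 0.8,"ty": 0,"tz": 0,"yaw": 0,"hand": 30},
    {"tx": 0.8,"ty": 0,"tz": 0,"yaw": 0,"hand": 30}
  ]
}}

```text
clock: 14.95
tcp_pos: [0.5342, 0.01, 0.103]
tcp_rot: [0.628, 0.778, -0.0, 0.0]
contact_force: [0.6, -4.9, -1.9]
width: 0.0395
grip_force: 62.4
```

>>> {"name": "drive_tool", "arguments": {
  "increments": [
    {"tx": 0.4,"ty": 0,"tz": 0,"yaw": 0,"hand": 30},
    {"tx": 0.8,"ty": 0,"tz": 0,"yaw": 0,"hand": 30},
    {"tx": 1.2,"ty": 0,"tz": 0,"yaw": 0,"hand": 30},
    {"tx": 1.6,"ty": 0,"tz": 0,"yaw": 0,"hand": 30}
  ]
}}

```text
clock: 15.28
tcp_pos: [0.5338, 0.0115, 0.103]
tcp_rot: [0.628, 0.778, -0.0, 0.0]
contact_force: [0.8, -4.5, -2.5]
width: 0.0395
grip_force: 62.4
```

>>> {"name": "drive_tool", "arguments": {
  "increments": [
    {"tx": 0.4,"ty": 0,"tz": 0,"yaw": 0,"hand": 30},
    {"tx": 0.8,"ty": 0,"tz": 0,"yaw": 0,"hand": 30},
    {"tx": 1.2,"ty": 0,"tz": 0,"yaw": 0,"hand": 30}
  ]
}}

```text
clock: 15.53
tcp_pos: [0.5336, 0.0126, 0.103]
tcp_rot: [0.628, 0.778, -0.0, 0.0]
contact_force: [1.3, -4.9, -3.1]
width: 0.0392
grip_force: 62.4
```

>>> {"name": "drive_tool", "arguments": {
  "increments": [
    {"tx": 0.4,"ty": 0,"tz": 0,"yaw": 0,"hand": 30},
    {"tx": 0.8,"ty": 0,"tz": 0,"yaw": 0,"hand": 30},
    {"tx": 1.2,"ty": 0,"tz": 0,"yaw": 0,"hand": 30},
    {"tx": 1.6,"ty": 0,"tz": 0,"yaw": 0,"hand": 30}
  ]
}}

```text
clock: 15.87
tcp_pos: [0.5333, 0.0142, 0.1031]
tcp_rot: [0.628, 0.778, -0.0, 0.0]
contact_force: [1.0, -5.1, -2.7]
width: 0.0392
grip_force: 62.4
```

>>> {"name": "drive_tool", "arguments": {
  "increments": [
    {"tx": 0.4,"ty": 0,"tz": 0,"yaw": 0,"hand": 30},
    {"tx": 0.8,"ty": 0,"tz": 0,"yaw": 0,"hand": 30},
    {"tx": 1.2,"ty": 0,"tz": 0,"yaw": 0,"hand": 30}
  ]
}}

```text
clock: 16.12
tcp_pos: [0.5332, 0.0148, 0.1031]
tcp_rot: [0.628, 0.778, -0.001, 0.001]
contact_force: [1.5, -8.5, -1.9]
width: 0.0391
grip_force: 62.4
```

```bash
python3 - <<'E'
from h import *
st()
p=manip.get_image("top");save(p,"i.png",(150,170,290,240),5.5)
E
```

```text
16.12 bed [-14.2  -0.6] z 103.1 F bed [-8.6  0.4 -1.9] M [-1.87 -0.34  0.08]
```

View pics/i.png

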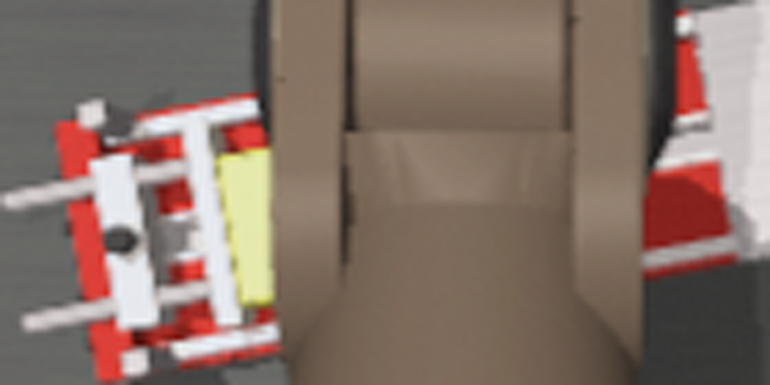

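>>> {"name": "drive_tool", "arguments": {
  "increments": [
    {"tx": 0.3,"ty": 0,"tz": 0,"yaw": 0,"hand": 30},
    {"tx": 0.6,"ty": 0,"tz": 0,"yaw": 0,"hand": 30}
  ]
}}

```text
clock: 16.33
tcp_pos: [0.5332, 0.0149, 0.1032]
tcp_rot: [0.628, 0.778, -0.001, 0.001]
contact_force: [2.9, -9.0, -2.8]
width: 0.0397
grip_force: 62.5
```

>>> {"name": "drive_tool", "arguments": {
  "increments": [
    {"tx": 0,"ty": 0,"tz": 0,"yaw": 0,"hand": 30},
    {"tx": 0,"ty": 0,"tz": 0,"yaw": 0,"hand": 30}
  ]
}}

```text
clock: 16.5
tcp_pos: [0.5332, 0.0149, 0.1032]
tcp_rot: [0.628, 0.778, -0.001, 0.001]
contact_force: [2.1, -8.0, -2.1]
width: 0.0397
grip_force: 62.5
```

>>> {"name": "drive_tool", "arguments": {
  "increments": [
    {"tx": 0.4,"ty": 0,"tz": 0,"yaw": 0,"hand": 30},
    {"tx": 0.8,"ty": 0,"tz": 0,"yaw": 0,"hand": 30},
    {"tx": 1.2,"ty": 0,"tz": 0,"yaw": 0,"hand": 30},
    {"tx": 1.2,"ty": 0,"tz": 0,"yaw": 0,"hand": 30}
  ]
}}

```text
clock: 16.83
tcp_pos: [0.5333, 0.0151, 0.1034]
tcp_rot: [0.628, 0.778, -0.002, 0.002]
contact_force: [2.7, -12.3, -1.5]
width: 0.0393
grip_force: 62.5
```

```bash
python3 -c "
from h import *
st()"
```

```text
16.83 bed [-13.9  -0.8] z 103.4 F bed [-12.6  -0.   -1.5] M [-2.82 -0.46  0.17]
```

>>> {"name": "drive_tool", "arguments": {
  "increments": [
    {"tx": 0.4,"ty": 0,"tz": 0,"yaw": 0,"hand": 30},
    {"tx": 0.8,"ty": 0,"tz": 0,"yaw": 0,"hand": 30},
    {"tx": 1.2,"ty": 0,"tz": 0,"yaw": 0,"hand": 30},
    {"tx": 1.6,"ty": 0,"tz": 0,"yaw": 0,"hand": 30},
    {"tx": 1.6,"ty": 0,"tz": 0,"yaw": 0,"hand": 30},
    {"tx": 1.6,"ty": 0,"tz": 0,"yaw": 0,"hand": 30}
  ]
}}

```text
clock: 17.33
tcp_pos: [0.5333, 0.0155, 0.1036]
tcp_rot: [0.628, 0.778, -0.002, 0.003]
contact_force: [3.1, -15.7, 0.1]
width: 0.0394
grip_force: 62.6
```

```bash
python3 -c "
from h import *
st()"
```

```text
17.33 bed [-13.5  -0.9] z 103.6 F bed [-16.    0.3   0.1] M [-3.76 -0.64  0.31]
```

>>> {"name": "drive_tool", "arguments": {
  "increments": [
    {"tx": -0.5,"ty": 0,"tz": 0.3,"yaw": 0,"hand": 30},
    {"tx": -1,"ty": 0,"tz": 0.6,"yaw": 0,"hand": 30},
    {"tx": -1.5,"ty": 0,"tz": 0.9,"yaw": 0,"hand": 30},
    {"tx": -2,"ty": 0,"tz": 1.2,"yaw": 0,"hand": 30},
    {"tx": -2.5,"ty": 0,"tz": 1.2,"yaw": 0,"hand": 30},
    {"tx": -2.5,"ty": 0,"tz": 1.2,"yaw": 0,"hand": 30}
  ]
}}

```text
clock: 17.83
tcp_pos: [0.5334, 0.0151, 0.1027]
tcp_rot: [0.628, 0.778, -0.0, 0.001]
contact_force: [0.9, -8.5, 2.1]
width: 0.0392
grip_force: 62.9
```

```bash
python3 -c "
from h import *
st()"
```

```text
17.83 bed [-13.9  -0.9] z 102.7 F bed [-8.5  1.   2.1] M [-2.   -0.01  0.19]
```

>>> {"name": "drive_tool", "arguments": {
  "increments": [
    {"tx": 0,"ty": 0,"tz": 0,"yaw": 0,"hand": 44},
    {"tx": 0,"ty": 0,"tz": 0,"yaw": 0,"hand": 50},
    {"tx": 0,"ty": 0,"tz": 0,"yaw": 0,"hand": 60},
    {"tx": 0,"ty": 0,"tz": 0,"yaw": 0,"hand": 75},
    {"tx": 0,"ty": 0,"tz": 0,"yaw": 0,"hand": 75},
    {"tx": 0,"ty": 0,"tz": 0,"yaw": 0,"hand": 75},
    {"tx": 0,"ty": 0,"tz": -5,"yaw": 0,"hand": 75},
    {"tx": 0,"ty": 0,"tz": -15,"yaw": 0,"hand": 75},
    {"tx": 0,"ty": 0,"tz": -30,"yaw": 0,"hand": 75},
    {"tx": 0,"ty": 0,"tz": -55,"yaw": 0,"hand": 75},
    {"tx": 0,"ty": 0,"tz": -85,"yaw": 0,"hand": 75},
    {"tx": 0,"ty": 0,"tz": -110,"yaw": 0,"hand": 75}
  ]
}}

```text
clock: 18.83
tcp_pos: [0.5328, 0.0164, 0.2145]
tcp_rot: [0.628, 0.778, 0.0, 0.0]
contact_force: [0.7, -0.3, 0.1]
width: 0.0751
grip_force: 0.0
```

```bash
python3 - <<'E'
from h import *
st()
p=manip.get_image("wrist");s=manip.get_image("scene")
a=cv2.resize(p["image"][:,:,::-1],(400,300),interpolation=cv2.INTER_AREA);c=cv2.resize(s["image"][120:260,170:357,::-1],(400,300),interpolation=cv2.INTER_CUBIC)
cv2.imwrite("pics/j.png",np.hstack([a,c]))
E
```

```text
18.83 bed [-12.6  -0.6] z 214.5 F bed [-0.4 -0.7  0.1] M [ 0.04 -0.03  0.05]
```

View pics/j.png

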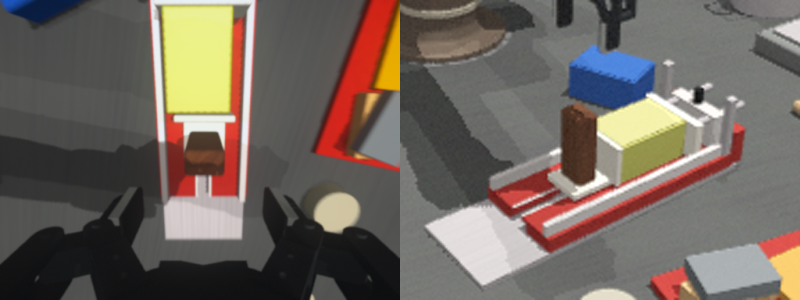

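The loaf sits square against the fence, the pusher is in the slot against the loaf, and the gripper is clear.

```bash
python3 -c "
from cell import manip
print(manip.hand_in())"
```

```text
the job is handed in; nothing more can be done
None
```

The pusher is in the slot and resting against the loaf, the loaf is pressed home squarely against the fence with a measured push of about 16 N, the gripper has let go and is clear, and the job was handed in at about 19 s.

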